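# Hang a freshly shimmed brake pad and nip it in the one-hand clamp

## Robot

A 7-joint arm with a two-finger parallel gripper is mounted at the origin on the work surface. World frame = base frame: x ahead of the robot, y to its left, z up, the work surface at z = 0. Lengths are in m, angles in rad, forces in N, time in s.
With the tool pointing down it reaches from about 0.4 to 0.85 m from the base axis. Payload 4.4 kg.
Tool frame: the origin (TCP) lies on the centre line of the jaws, within the pads' length; the fingertips stand 14 mm ahead of it and the grasp point (between the pads) lies 5 mm behind it; z points along the fingers, y is the line along which they close (so a half turn about z gives the same grasp; the last joint's range is limited). The gripper opens to 94 mm and grips with 3 to 60 N. Pads are 16 mm wide; open, the fingers measure 119 mm over their backs; the gripper's body (75 mm by 177 mm) begins 78 mm behind the grasp point.
Start: joints at [-1.282, 0.628, 0.038, 1.517, -0.027, 0.996, -0.02], TCP at [0.226, 0.61, 0.219] pointing down, gripper open.
Joint ranges: [-3.06, 3.06], [-0.37, 2.12], [-1.25, 1.32], [0.18, 2.47], [-1.1, 4.24], [0.23, 1.98], [-2.94, 2.94]. Speed limits (rad/s): [2.57, 2.57, 3.14, 3.14, 3.14, 3.14, 3.14].

## Interface

Orientations are given as a 3x3 rotation matrix whose columns are the frame's x, y, z axes.
In Python, from station import env gives the robot as it stands. The module is installed in compiled form; this text tells all that it offers.
- The arm moves only by the tool servo_tool, never from a script. Its argument "moves" is a list of rows, each a list of 6 numbers: the shift along the tool's x, y, z normalised to -1 to 1, where 1 is 0.3 m, then the turn, a rotation vector about the tool's x, y, z normalised to -1 to 1, where 1 is 180 degrees. In form: [[x, y, z, rx, ry, rz], ...]. A call has 1 to 12 rows; each row is the pose to reach, as a shift and turn from the pose commanded when the call began, along the tool's axes at that moment, turning the shorter way round; what a row does not reach only later rows make up. A row lasts 1/12 s, in which the tool goes at most 41.7 mm and 7.16 degrees, less where a joint would pass 70% of its speed; a pose out of reach is approached as far as the arm can. A call with a number of a shift or a turn outside -1 to 1 is refused whole. A call with a gripper value outside its range is refused whole. "hand" is the closure, from 0 (fully open) to 1 (shut), set as the call begins (left out, the last holds). The fingers move at their own pace and stop on an object; "newtons" is the grip in N (left out, the last holds). Time passes only in rows, so rows that repeat a pose let the fingers close. It gives the time, the measured TCP pose, the force, the opening and the grip force at its end, in the units of the state.
- env.sense(): the state, without advancing time (a new reading comes with each control period).
- env.snapshot(name): name is "scene" or "top" or "wrist"; returns the picture (480x640x3 uint8, blue, green, red); there is no depth.
- env.camera_info(name): a dict with "fx", "fy", "cx", "cy" (pixels), "origin" and "attitude" of the camera in the world; the wrist camera has in their place "mount" (4x4, takes a point from camera to tool coordinates, whose origin is the TCP and whose axes are the flange's). Camera axes: x right, y down, z forward; pixel columns grow to the right and rows downward; lengths in m; the calibration is good to about 2 mm. A picture is of the moment at which its call begins: read the wrist's pose just before it. camera_info takes no time and is no camera call.
- env.finish_job(): hands the job in; it is judged then, once.
The state is a dict: "clock": time; "joint_pos": joint angles; "joint_velocities": joint speeds; "effort": joint torques, N m; "tcp_pos": TCP position; "tcp_rot": TCP orientation; "contact_force": force on the tool from outside, world axes, zero at the start; "torque": the same for the moment, N m; "grip_width": finger opening in m; "finger_force": force on a finger pad.
Only numpy, scipy, OpenCV 4.12 (cv2) and the standard library are available. Lean on these libraries where they do the work, as an engineer would, in place of code of your own. Each camera call takes 0.05 s, during which the arm holds its last target. There are 200 camera calls.

## Task

The brake pad with the copper shim has just had that shim glued on: take it from its stand and hang it by its eye on the pin of the gluing jig, copper side towards the fixed green jaw, and let go of it. Then pump the orange trigger of the one-hand clamp until the moving jaw has closed on the pad, and finish while still holding the trigger squeezed, so that the pad stays nipped firmly between both jaws but is never crushed. Close the jaw with the trigger only, not by pushing the bar or the jaw, and leave the worn pad, the hub bell, the sanding ring and the glue bottle where they are.

Things in the scene. Friction and masses are not known exactly. Their poses are not given: they have to be found in the camera images.
- clamp: gluing jig, fixed: a green one-hand bar clamp bolted on its side to an aluminium base plate (146 x 132 x 10 mm), and a steel upright with a pin. Origin on the table under the clamp's body; x from the handles to the jaws, y along the bar towards the moving jaw, z up. 'Jig mm' below means mm in this frame. Upright: x 38 to 74, y -4 to 4, top z 82
- pin_tip (a point): centre of the free end of the round hanging pin (jig mm 56, 38, 74). The pin is 8 mm thick, lies along y and stands out 16 mm past the fixed jaw's face
- fixed_jaw (a point): middle of the fixed green jaw's black face (jig mm 56, 22, 40), which looks to +y. The jaw: x 10 to 80, z 18 to 58 jig mm
- moving_jaw (a point): middle of the moving jaw's orange face (36 x 34 mm), towards the fixed jaw. This pressure pad is spring-backed: it gives 1 mm per 10 N, 5 mm at most
- bar: toothed steel bar (z 36 to 44, x -9 to 9 jig mm, 247 mm long) with the green moving jaw on its front end (x -14 to 80, z 18 to 58 jig mm, 28 mm thick) and its orange pressure pad. Origin at jig y = -(bar travel). To be moved by the trigger alone
- bar_travel (a joint): travel of the bar towards the fixed jaw (m): at 0 the jaws stand 64 mm apart, at 0.042 they meet a 22 mm thick pad. Starts between 0 and 0.014. Rack pitch 4 mm: a holding pawl lets the bar go back by up to one tooth, so the pressure fades when the trigger is let go
- grip_bar (a point): middle of the fixed green pistol grip, a bar along x: jig mm x -128 to -16, y -27 to -11, z 27 to 53. The trigger is squeezed towards it; below and beside both there is free room (25 mm down to the table)
- trigger: orange trigger in front (+y) of the grip: bar 10 mm thick, z 27 to 53, x about -22 to -117 jig mm. Origin on its hinge. At jig x -65 its front face is at y 24 at rest and y 2 fully squeezed (grip and trigger 51 and 29 mm over all). A full squeeze moves the bar about 8 mm, two thirds of one 4 mm; a spring returns the trigger when let go
- trigger_hinge (a point): the trigger's hinge, axis vertical (jig mm 33, 8). Squeezing swings the trigger's outer part to -y
- trigger_grip (a point): middle of the trigger bar 98 mm from its hinge, z 40: where a finger pulls. Its spring takes 3 to 4 N there; a pull of F newtons there presses the jaw on with about 2.2 F - 9 N. 10 to 20 N nips the pad well; over 35 N crushes it
- trigger_swing (a joint): trigger angle (rad): 0 at rest, 0.22 squeezed to its stop; if it stops earlier under a steady pull of 10 N or more, the jaw bears on something
- brake_pad: brake pad to clamp, 0.34 kg, upright in a stand: steel plate 8 mm thick, 80 wide, 42 tall, above it a lug 36 wide up to 92 mm with the eye; black lining 12 mm thick to +y, copper shim 2 mm thick to -y. Origin: middle of the plate's lower edge; x width, y thickness (plate -4 to 4, shim from -6, lining to 16 mm), z up. Its y starts within 0.7 rad of the jig's y
- pad_eye (a point): centre of the brake pad's round eye, 15 mm wide, 55 mm above the lower edge, mid-thickness. Hung on the pin it sits 3.5 mm below the pin's axis
- pad_shim (a point): middle of the outer face of the copper shim, 21 mm above the pad's lower edge
- stand_a: fixed grey stand 108 x 60 mm, 36 mm tall; the brake pad stands in its slot, 24 mm deep, lower edge 12 mm above the table. Origin under the pad's origin, same axes
- stand_b: the same stand with the worn pad
- worn_pad: worn brake pad of the same shape, grey lining, no shim; leave it in its stand
- hub_bell: orange bell-shaped hub cleaning tool with a steel stem, 156 mm wide, 108 mm tall, origin under its centre; leave alone
- sanding_ring: grey abrasive ring, 120 mm wide, 10 mm tall, lying flat; leave alone
- glue_bottle: small white adhesive bottle with a red cap, 40 mm wide, 110 mm tall; leave alone
Things that resemble listed ones, but are neither listed nor needed, are in the scene too. What is shaped like the brake_pad but turquoise or yellow is not meant.

How it is judged:
On the way, in this order (a step that is already met when the one before it is completed fails the run):
1. the pad hangs by its eye on the pin, copper side to the fixed jaw, let go of (x of pad_eye in the frame of clamp between 0.05 and 0.062 m and y of pad_eye in the frame of clamp between 0.024 and 0.037 m and z of pad_eye in the frame of clamp between 0.066 and 0.076 m and y of pad_shim in the frame of clamp below 0.035 m and contact force between the fingers and brake_pad below 0.2 N), for 0.3 s.
2. the trigger, pulled by the fingers, presses the moving jaw on the pad (contact force between bar and brake_pad above 5 N and contact force between the fingers and trigger above 3 N), for 0.2 s.
At the end, for the whole second after the job is handed in: the pad is on the pin (eye within about 6 mm of the pin sideways), its copper side lies on the fixed jaw (within 3 mm), the moving jaw presses it with 7 to 50 N, the fingers still pull on the trigger with more than 3 N and do not touch the pad, which is still (x of pad_eye in the frame of clamp between 0.05 and 0.062 m and z of pad_eye in the frame of clamp between 0.066 and 0.076 m and y of pad_eye in the frame of clamp between 0.025 and 0.032 m and y of pad_shim in the frame of clamp between 0.019 and 0.0255 m and contact force between bar and brake_pad between 7 and 50 N and contact force between the fingers and trigger above 3 N and contact force between the fingers and brake_pad below 0.2 N and linear speed of brake_pad below 0.02 m/s); the arm keeps its last pose, push and grip.
It fails at once if the pad is crushed: the moving jaw presses it with more than 70 N (contact force between bar and brake_pad above 70 N).
It fails at once if the bar or the moving jaw is pushed by the robot instead of by the trigger (contact force between any of the fingers, the arm and bar above 3 N).
It fails at once if the worn pad, the hub bell, the sanding ring or the glue bottle is disturbed (moved by more than 25 mm) (distance of any of worn_pad, hub_bell, sanding_ring, glue_bottle from where it was at the start of the episode above 0.025 m).
It also fails if it takes over 67 s, if anything falls off the work surface, if the arm or the gripper's body presses on something with over 40 N, if the wrist force passes 120 N, or if a joint passes its speed limit or range.

## Working session

There is one attempt and no reset: what is moved stays moved. The work goes in short steps, Python scripts to look and compute and a tool call to move; the robot and the scene stay as the last step left them, time stands still between calls to the robot, and variables do not carry over. Pictures are saved under pics/ and viewed, at most 10 in all, crops included, and the job is handed in when it is done.

Besides the shell and the picture viewer there is one more tool, called in YAML: its name, and indented under it one key for each argument. servo_tool: Moves the arm, as the interface text tells. Scaled input: -1 to 1 covers 0.3 m each way for a shift and 180 degrees each way for a turn. Its arguments: {"type":"object","properties":{"moves":{"type":"array","items":{"type":"array","items":{"type":"number"}}},"hand":{"type":"number"},"newtons":{"type":"number"}},"required":["moves"]}

```bash
mkdir -p pics
python3 - <<'E'
from station import env
import cv2,numpy as np
for n in("scene","top"):
    cv2.imwrite(f"pics/{n}0.png",env.snapshot(n)); c=env.camera_info(n); print(n,{k:np.round(v,4).tolist() for k,v in c.items()})
print({k:np.round(v,4).tolist() for k,v in env.sense().items()})
print(np.round(env.camera_info("wrist")["mount"],4).tolist())
E
```

```text
scene {'fx': 576.9079, 'fy': 576.9079, 'cx': 320.841, 'cy': 237.6062, 'origin': [1.0024, -0.7705, 0.7301], 'attitude': [[0.877, 0.2737, -0.395], [0.4806, -0.5019, 0.7191], [-0.0015, -0.8205, -0.5717]]}
top {'fx': 451.7475, 'fy': 451.7475, 'cx': 318.2799, 'cy': 239.9954, 'origin': [0.4583, 0.0355, 0.8937], 'attitude': [[0.0054, -0.9957, 0.0925], [-1.0, -0.0055, -0.0016], [0.0021, -0.0925, -0.9957]]}
{'clock': 0.1, 'joint_pos': [-1.2818, 0.6293, 0.0385, 1.5182, -0.027, 0.9963, -0.02], 'joint_velocities': [0.0, -0.0011, 0.0017, -0.0024, 0.0009, 0.0007, -0.0018], 'effort': [0.0021, -55.0797, 1.1472, -18.7121, -0.0522, 0.0191, 0.0], 'tcp_pos': [0.2256, 0.609, 0.2187], 'tcp_rot': [[-0.9377, 0.3474, -0.0006], [0.3474, 0.9377, -0.0016], [-0.0, -0.0017, -1.0]], 'contact_force': [0.732, 0.5245, -0.2027], 'torque': [0.016, -0.0419, -0.0196], 'finger_force': 0.0, 'grip_width': 0.0939}
[[-0.0002, -0.9585, -0.2851, 0.0838], [1.0, -0.0, -0.0006, -0.0004], [0.0006, -0.2851, 0.9585, -0.1644], [0.0, 0.0, 0.0, 1.0]]
```

View pics/scene0.png

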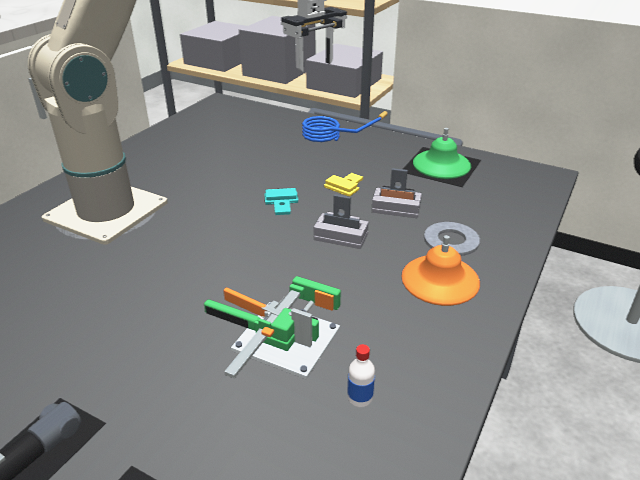

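View pics/top0.png

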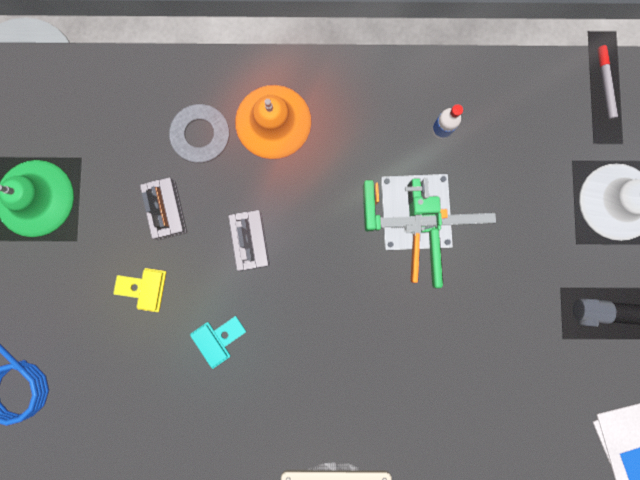

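```bash
cat > h.py <<'E'
from station import env
import cv2,numpy as np
from scipy.spatial.transform import Rotation as R
def cam(n,s=None):
    c=env.camera_info(n)
    if n=="wrist":
        s=s or env.sense(); M=np.array(c["mount"]); T=np.array(s["tcp_rot"])
        return c,np.array(s["tcp_pos"])+T@M[:3,3],T@M[:3,:3]
    return c,np.array(c["origin"]),np.array(c["attitude"])
def ray(C,px,z):
    c,o,A=C; px=np.atleast_2d(px).astype(float)
    d=np.c_[(px[:,0]-c["cx"])/c["fx"],(px[:,1]-c["cy"])/c["fy"],np.ones(len(px))]@A.T
    return o+d*((z-o[2])/d[:,2])[:,None]
def proj(C,P):
    c,o,A=C; q=(np.atleast_2d(P)-o)@A
    return np.c_[q[:,0]/q[:,2]*c["fx"]+c["cx"],q[:,1]/q[:,2]*c["fy"]+c["cy"]]
def comps(mask,amin=30):
    n,l,st,ce=cv2.connectedComponentsWithStats(mask.astype(np.uint8))
    return [(st[i],ce[i],l==i) for i in range(1,n) if st[i,4]>=amin]
def move(pos,yaw):
    """rows numbers for a target with tool down; yaw = world angle of tool x"""
    s=env.sense(); T=np.array(s["tcp_rot"]); p=np.array(s["tcp_pos"])
    c,w=np.cos(yaw),np.sin(yaw); G=np.array([[c,w,0],[w,-c,0],[0,0,-1]])
    return np.round(np.r_[T.T@(np.array(pos)-p)/.3,R.from_matrix(T.T@G).as_rotvec()/np.pi],4).tolist()
E
python3 - <<'E'
from h import *
C=cam("top"); a=cv2.imread("pics/top0.png"); h=cv2.cvtColor(a,cv2.COLOR_BGR2HSV)
g=cv2.inRange(h,(50,120,60),(75,255,255)); o=cv2.inRange(h,(3,120,80),(18,255,255))
for nm,m in(("g",g),("o",o)):
    for st,ce,k in comps(m,20): print(nm,st.tolist(),np.round(ce,1),cv2.minAreaRect(np.argwhere(k)[:,::-1].astype(np.float32)),ray(C,ce,.053)[0].round(3))
print(ray(C,[(158,208),(248,240)],.05).round(3))
v=np.hstack([cv2.resize(a[165:255,130:280],(600,360),interpolation=2)]); w=cv2.resize(a[160:300,350:510],(600,525),interpolation=2)
cv2.imwrite("pics/crop.png",v)
cv2.imwrite("pics/crop2.png",w)
E
```

```text
g [0, 160, 74, 77, 4531] [ 35.6 198.2] ((36.5, 198.0), (76.0, 73.0), 90.0) [0.612 0.567 0.053]
g [412, 179, 9, 7, 51] [415.9 182.3] ((416.0, 182.0), (6.0, 8.0), 90.0) [ 0.647 -0.15   0.053]
g [413, 191, 30, 97, 849] [431.7 233. ] ((428.5380859375, 239.03298950195312), (97.32347106933594, 25.86267852783203), 85.91438293457031) [ 0.551 -0.178  0.053]
g [365, 193, 16, 37, 340] [371.3 215.2] ((371.4836120605469, 211.3197021484375), (36.39536666870117, 14.123574256896973), 84.80557250976562) [ 0.584 -0.065  0.053]
o [235, 85, 77, 74, 4343] [272.9 121.9] ((273.0, 121.5), (73.0, 76.0), 90.0) [0.763 0.122 0.053]
o [375, 183, 4, 21, 53] [376.4 192.9] ((376.5, 193.0), (20.0, 3.0), 90.0) [ 0.626 -0.075  0.053]
o [411, 233, 9, 50, 223] [414.7 258.9] ((415.0723876953125, 257.4796447753906), (7.229903697967529, 49.182369232177734), 2.726310968399048) [ 0.502 -0.146  0.053]
[[0.596 0.337 0.05 ]
 [0.536 0.166 0.05 ]]
```

View pics/crop.png

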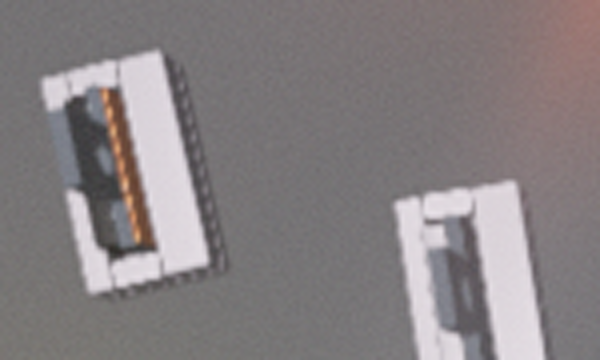

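The copper shim shows only on the pad at top-view px (158,208), copper facing right (world −y). The lookalikes are the worn pad (248,240), the yellow one (143,290) and the turquoise one (218,343). I choose the copper one and will look at it with the wrist camera next.

```bash
python3 -c "
from h import *
print(move([.586,.376,.30],np.radians(104.5)))"
```

```text
[-1.3964, -0.3114, -0.2706, -0.0005, 0.0003, 0.3065]
```

servo_tool:
  moves:
    - [-0.7,-0.156,-0.135,0,0,0.153]
    - [-0.7,-0.156,-0.135,0,0,0.153]
    - [-0.7,-0.156,-0.135,0,0,0.153]
    - [-0.7,-0.156,-0.135,0,0,0.153]
    - [-0.7,-0.156,-0.135,0,0,0.153]
    - [-0.7,-0.156,-0.135,0,0,0.153]
    - [-0.7,-0.156,-0.135,0,0,0.153]
  hand: 0

```text
clock: 0.68
tcp_pos: [0.4113, 0.4891, 0.2605]
tcp_rot: [[-0.665, 0.747, 0.003], [0.747, 0.665, -0.001], [-0.003, 0.002, -1.0]]
contact_force: [-0.7, 0.5, -1.2]
grip_width: 0.0939
finger_force: 0.0
```

```bash
python3 -c "
from h import *
print(move([.586,.376,.30],np.radians(104.5)),env.sense()['clock'])"
```

```text
[-0.6693, 0.1843, -0.1294, 0.0007, 0.0008, 0.1511] 0.6833
```

servo_tool:
  moves:
    - [-0.669,0.184,-0.13,0,0,0.151]
    - [-0.669,0.184,-0.13,0,0,0.151]
    - [-0.669,0.184,-0.13,0,0,0.151]
    - [-0.669,0.184,-0.13,0,0,0.151]
    - [-0.669,0.184,-0.13,0,0,0.151]
    - [-0.669,0.184,-0.13,0,0,0.151]
    - [-0.669,0.184,-0.13,0,0,0.151]
    - [-0.669,0.184,-0.13,0,0,0.151]
    - [-0.669,0.184,-0.13,0,0,0.151]

```text
clock: 1.43
tcp_pos: [0.5794, 0.3837, 0.2981]
tcp_rot: [[-0.262, 0.965, -0.003], [0.965, 0.262, 0.001], [0.002, -0.003, -1.0]]
contact_force: [-0.1, 0.2, 0.5]
grip_width: 0.094
finger_force: 0.0
```

```bash
python3 -c "
from h import *
s=env.sense();np.save('s1.npy',s,allow_pickle=True);cv2.imwrite('pics/w1.png',env.snapshot('wrist'));print(s['clock'],s['tcp_pos'],proj(cam('wrist',s),[.596,.337,.05]))"
```

```text
1.4333 [0.57935665 0.38367521 0.29805005] [[323.77264332 246.565641  ]]
```

View pics/w1.png

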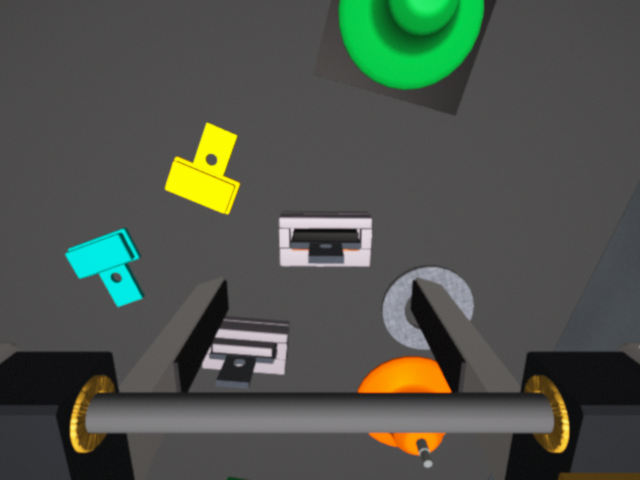

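The wrist view confirms the pad between px (279,214) and (371,266): its copper shim shows at (300,249) and (352,249), on both sides of the lug. The worn pad is at (245,350), yellow at (205,175) and turquoise at (105,265).

```bash
python3 -c "
from h import *
a=cv2.imread('pics/w1.png')[200:280,265:385];cv2.imwrite('pics/w1c.png',cv2.resize(a,(792,528),interpolation=cv2.INTER_CUBIC))"
```

```text
(no output)
```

View pics/w1c.png

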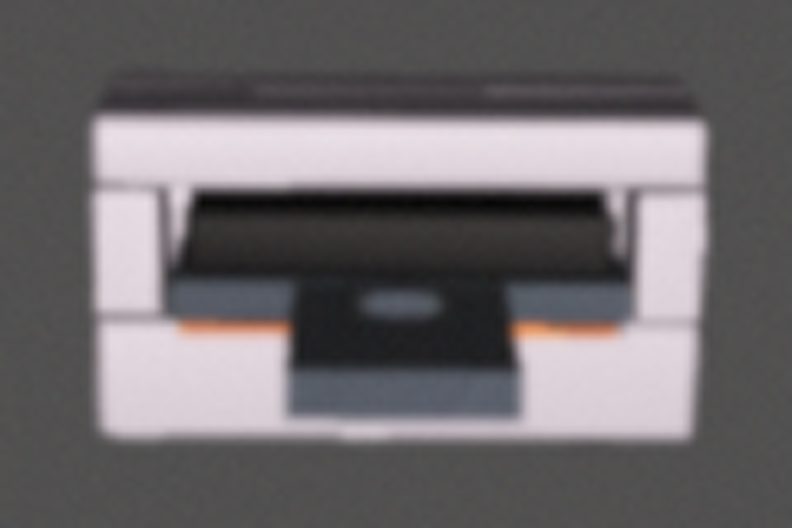

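```bash
python3 -c "
from h import *
C=cam('wrist',np.load('s1.npy',allow_pickle=True).item())
f=lambda q:np.array(q)/6.6+[265-.4,200-.4]
S=ray(C,f([(94,115),(707,120),(692,440),(99,438)]),.036)
L=ray(C,f([(290,368),(518,368),(521,415),(288,415)]),.104)
P=ray(C,f([(168,320),(630,320)]),.054)
for Q in(S,L,P):
  d=Q[1]-Q[0];print(Q.round(4).tolist(),Q.mean(0).round(4),np.degrees(np.arctan2(d[1],d[0])).round(2),np.linalg.norm(d).round(4))
d=S[2]-S[3];print(np.degrees(np.arctan2(d[1],d[0])))
o=L.mean(0);o[2]=.012+.08-.005
print(o,move([o[0],o[1],.15],np.radians(104.5)))
"
```

```text
[[0.5382, 0.3534, 0.036], [0.6411, 0.3805, 0.036], [0.6563, 0.3232, 0.036], [0.553, 0.2955, 0.036]] [0.5971 0.3382 0.036 ] 14.74 0.1064
[[0.5788, 0.3408, 0.104], [0.6119, 0.3498, 0.104], [0.6144, 0.3427, 0.104], [0.5804, 0.3334, 0.104]] [0.5964 0.3417 0.104 ] 15.24 0.0343
[[0.5595, 0.3265, 0.054], [0.6354, 0.3472, 0.054]] [0.5975 0.3369 0.054 ] 15.23 0.0787
15.034600548641102
[0.59638043 0.34168537 0.087     ] [-0.1503, 0.0189, 0.4939, -0.0007, -0.0005, 0.0038]
```

servo_tool:
  moves:
    - [-0.15,0.019,0.494,0,0,-0.003]
    - [-0.15,0.019,0.494,0,0,-0.003]
    - [-0.15,0.019,0.494,0,0,-0.003]
    - [-0.15,0.019,0.494,0,0,-0.003]
    - [-0.15,0.019,0.494,0,0,-0.003]
    - [-0.15,0.019,0.494,0,0,-0.003]
    - [-0.15,0.019,0.494,0,0,-0.003]
    - [-0.15,0.019,0.494,0,0,-0.003]

```text
clock: 2.15
tcp_pos: [0.5999, 0.3415, 0.1536]
tcp_rot: [[-0.269, 0.963, 0.004], [0.963, 0.269, 0.003], [0.002, 0.004, -1.0]]
contact_force: [-0.1, 0.8, 0.8]
grip_width: 0.0941
finger_force: 0.0
```

```bash
python3 -c "
from h import *
print(move([.5964,.3414,.087],np.radians(105)),env.sense()['tcp_pos'],env.sense()['joint_velocities'].round(3))"
```

```text
[0.0023, -0.0125, 0.2219, 0.0014, -0.0007, 0.0034] [0.59994219 0.34150556 0.1535899 ] [ 0.003 -0.002  0.004  0.004  0.    -0.002  0.002]
```

servo_tool:
  moves:
    - [0.002,-0.012,0.1,0,0,0.003]
    - [0.002,-0.012,0.16,0,0,0.003]
    - [0.002,-0.012,0.21,0,0,0.003]
    - [0.002,-0.012,0.221,0,0,0.003]
    - [0.002,-0.012,0.221,0,0,0.003]
    - [0.002,-0.012,0.221,0,0,0.003]

```text
clock: 2.65
tcp_pos: [0.5965, 0.3396, 0.0863]
tcp_rot: [[-0.259, 0.966, 0.002], [0.966, 0.259, 0.002], [0.001, 0.003, -1.0]]
contact_force: [0.9, -0.3, -0.3]
grip_width: 0.0939
finger_force: 0.0
```

servo_tool:
  moves:
    - [0,0,0,0,0,0]
    - [0,0,0,0,0,0]
    - [0,0,0,0,0,0]
    - [0,0,0,0,0,0]
    - [0,0,0,0,0,0]
    - [0,0,0,0,0,0]
    - [0,0,0,0,0,0]
    - [0,0,0,0,0,0]
    - [0,0,0,0,0,0]
    - [0,0,0,0,0,0]
  hand: 1
  newtons: 30

```text
clock: 3.48
tcp_pos: [0.5964, 0.3387, 0.0847]
tcp_rot: [[-0.258, 0.966, 0.002], [0.966, 0.258, 0.001], [0.0, 0.002, -1.0]]
contact_force: [2.0, 0.4, -0.1]
grip_width: 0.0358
finger_force: 30.0
```

servo_tool:
  moves:
    - [0,0,-0.1,0,0,0]
    - [0,0,-0.2,0,0,0]
    - [0,0,-0.33,0,0,0]
    - [0,0,-0.46,0,0,0]
    - [0,0,-0.6,0,0,0]
    - [0,0,-0.7,0,0,0]
    - [0,0,-0.7,0,0,0]
    - [0,0,-0.7,0,0,0]

```text
clock: 4.15
tcp_pos: [0.5957, 0.3386, 0.2956]
tcp_rot: [[-0.258, 0.966, 0.002], [0.966, 0.258, 0.001], [0.001, 0.002, -1.0]]
contact_force: [-0.7, 0.6, -4.3]
grip_width: 0.0357
finger_force: 29.9
```

```bash
python3 -c "
from h import *
C=cam('top');print(ray(C,[(437,260),(496,217)],.053))
print(move([.58,-.10,.3],np.radians(90)))"
```

```text
[[ 0.50016324 -0.18711625  0.053     ]
 [ 0.58160646 -0.29958638  0.053     ]]
[-1.3989, -0.4277, -0.0166, 0.0006, -0.0003, 0.083]
```

servo_tool:
  moves:
    - [-0.7,-0.214,-0.01,0,0,0.042]
    - [-0.7,-0.214,-0.01,0,0,0.042]
    - [-0.7,-0.214,-0.01,0,0,0.042]
    - [-0.7,-0.214,-0.01,0,0,0.042]
    - [-0.7,-0.214,-0.01,0,0,0.042]
    - [-0.7,-0.214,-0.01,0,0,0.042]
    - [-0.7,-0.214,-0.01,0,0,0.042]

```text
clock: 4.73
tcp_pos: [0.5859, 0.1124, 0.2953]
tcp_rot: [[-0.12, 0.993, -0.005], [0.993, 0.12, -0.004], [-0.004, -0.005, -1.0]]
contact_force: [0.1, 0.2, -2.4]
grip_width: 0.0356
finger_force: 30.0
```

```bash
python3 -c "
from h import *
print(move([.58,-.10,.3],np.radians(90)))"
```

```text
[-0.7005, -0.1047, -0.0126, -0.0017, 0.0013, 0.0383]
```

servo_tool:
  moves:
    - [-0.7,-0.105,-0.013,0,0,0.038]
    - [-0.7,-0.105,-0.013,0,0,0.038]
    - [-0.7,-0.105,-0.013,0,0,0.038]
    - [-0.7,-0.105,-0.013,0,0,0.038]
    - [-0.7,-0.105,-0.013,0,0,0.038]
    - [-0.7,-0.105,-0.013,0,0,0.038]
    - [-0.7,-0.105,-0.013,0,0,0.038]
    - [-0.7,-0.105,-0.013,0,0,0.038]
    - [-0.7,-0.105,-0.013,0,0,0.038]
    - [-0.7,-0.105,-0.013,0,0,0.038]

```text
clock: 5.57
tcp_pos: [0.5834, -0.0905, 0.3004]
tcp_rot: [[-0.013, 1.0, -0.002], [1.0, 0.013, 0.001], [0.001, -0.002, -1.0]]
contact_force: [0.1, 0.1, -3.5]
grip_width: 0.0362
finger_force: 30.0
```

```bash
python3 -c "
from h import *
s=env.sense();np.save('s2.npy',s,allow_pickle=True);a=env.snapshot('wrist');cv2.imwrite('pics/w2.png',a);print(s['clock'],s['tcp_pos'],s['tcp_rot'].round(4).tolist(),np.abs(s['joint_velocities']).max());cv2.imwrite('pics/w2v.png',cv2.resize(a[100:400,130:530],(800,600),interpolation=cv2.INTER_CUBIC))"
```

```text
5.5667 [ 0.58343372 -0.09053364  0.30035005] [[-0.0132, 0.9999, -0.0017], [0.9999, 0.0132, 0.0014], [0.0014, -0.0017, -1.0]] 0.008418101727594853
```

View pics/w2v.png

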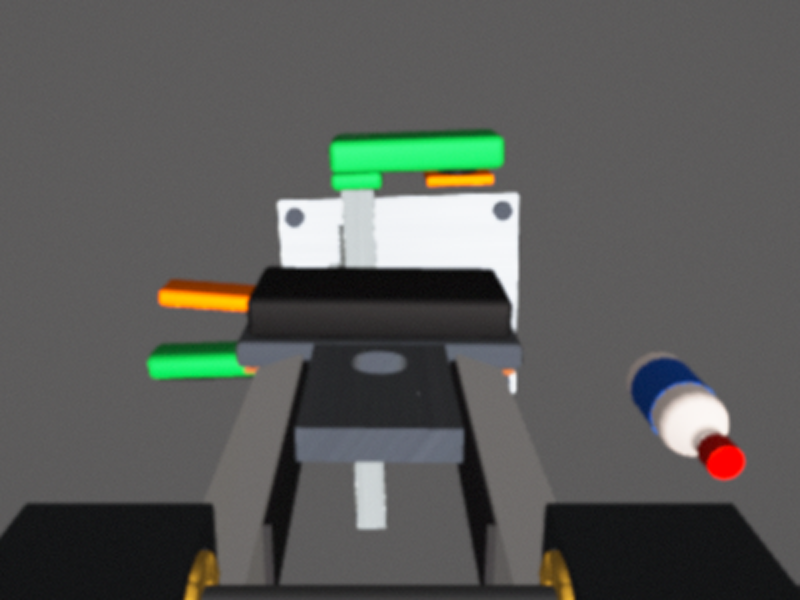

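The held pad hangs level in the gripper with its eye at view px (379,362), but it hides the jig body. The moving jaw is visible at (417,152), the bar at (358,230) and the grip at (200,360). I'll shift toward −y so the jig clears the pad.

servo_tool:
  moves:
    - [-0.27,0.01,0,0,0,0]
    - [-0.27,0.01,0,0,0,0]
    - [-0.27,0.01,0,0,0,0]
    - [-0.27,0.01,0,0,0,0]
    - [-0.27,0.01,0,0,0,0]
    - [-0.27,0.01,0,0,0,0]
    - [-0.27,0.01,0,0,0,0]

```text
clock: 6.2
tcp_pos: [0.5876, -0.1721, 0.3012]
tcp_rot: [[-0.013, 1.0, -0.0], [1.0, 0.013, 0.001], [0.001, -0.0, -1.0]]
contact_force: [0.1, -0.1, -3.8]
grip_width: 0.0359
finger_force: 30.0
```

```bash
python3 -c "
from h import *
s=env.sense();np.save('s3.npy',s,allow_pickle=True);a=env.snapshot('wrist');cv2.imwrite('pics/w3.png',a);print(s['clock'],s['tcp_pos'],s['tcp_rot'].round(4).tolist(),np.abs(s['joint_velocities']).max());cv2.imwrite('pics/w3v.png',cv2.resize(a[85:265,190:430],(800,600),interpolation=cv2.INTER_CUBIC))"
```

```text
6.2 [ 0.58758238 -0.1721338   0.30120679] [[-0.0126, 0.9999, -0.0002], [0.9999, 0.0126, 0.0011], [0.0011, -0.0001, -1.0]] 0.005688127088924846
```

View pics/w3v.png

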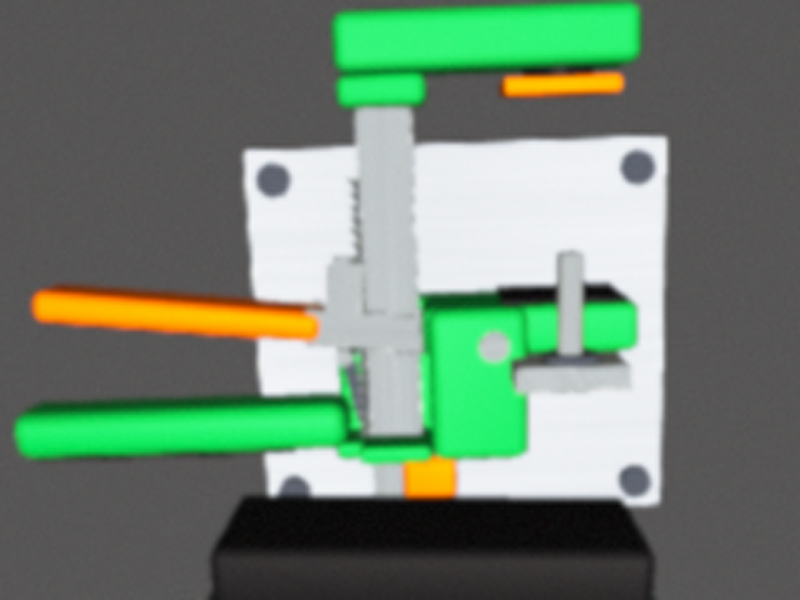

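```bash
cat > jig.py <<'E'
from h import *
C=cam('wrist',np.load('s3.npy',allow_pickle=True).item())
f=lambda q:np.atleast_2d(np.array(q,float))/(10/3)+[190-.35,85-.35]
W=lambda q,z:ray(C,f(q),z)[:,:2]
if __name__=="__main__":
    ang=lambda Q:np.degrees(np.arctan2(*(Q[1]-Q[0])[::-1])).round(2)
    A=W([(336,70),(640,60)],.058);B=W([(245,150),(667,138)],.01);B2=W([(667,138),(660,503)],.01);G=W([(30,405),(345,398)],.053);bl=W([(355,110),(363,430)],.044);br=W([(413,110),(421,430)],.044)
    print('angles',ang(A),ang(B),ang(B2)+90,ang(G),ang(bl)-90+180,ang(br)-90+180)
    a=np.radians((ang(B)+ang(B2)+90)/2); print(np.degrees(a))
    Rm=np.array([[np.cos(a),-np.sin(a)],[np.sin(a),np.cos(a)]])
    def org(n,q,z,j): 
        p=W(q,z).mean(0); print(n,p.round(4),'origin',(p-Rm@np.array(j)/1000).round(4))
    org('pin',[(570,252)],.072,(56,38))
    org('upr',[(515,364),(630,361),(630,388),(518,392)],.082,(56,0))
    org('bar',[(355,110),(413,110)],.044,(0,999))
    org('barb',[(363,430),(421,430)],.044,(0,-999))
    org('jawR',[(637,325)],.058,(80,15))
    org('gripend',[(17,405),(17,455)],.053,(-128,-19))
    org('mjaw',[(336,72),(640,62)],.058,(33,86))
    org('press',[(504,96),(624,93)],.057,(56,86))
E
python3 jig.py
python3 - <<'E'
from h import *
C=cam('wrist',np.load('s2.npy',allow_pickle=True).item());s=np.load('s2.npy',allow_pickle=True).item()
e=ray(C,[130+379/2,100+362/2],s['tcp_pos'][2]-.0177)[0];T=np.array(s['tcp_rot']);print('eye in tool',T.T@(e-s['tcp_pos']))
for q in([(297,430),(463,430)],[(296,459),(463,460)]):
  for x in ray(C,np.array(q)/2+[130,100],s['tcp_pos'][2]+.0193):print(T.T@(x-s['tcp_pos']))
E
```

```text
angles 2.49 2.27 2.569999999999993 2.01 1.2199999999999989 1.9699999999999989
2.4199999999999946
pin [ 0.6284 -0.1235] origin [ 0.574  -0.1638]
upr [ 0.6299 -0.1598] origin [ 0.5739 -0.1622]
bar [ 0.5707 -0.0825] origin [ 0.6129 -1.0806]
barb [ 0.5736 -0.186 ] origin [0.5314 0.8121]
jawR [ 0.6523 -0.1474] origin [ 0.573  -0.1657]
gripend [ 0.4495 -0.1855] origin [ 0.5765 -0.1611]
mjaw [ 0.6026 -0.0699] origin [ 0.5733 -0.1573]
press [ 0.6261 -0.0775] origin [ 0.5738 -0.1658]
eye in tool [ 0.00575839 -0.00036878  0.01770871]
[ 0.0060068  -0.01767058 -0.01926121]
[ 0.00603798  0.01731707 -0.01932147]
[-0.00085939 -0.01809356 -0.01927006]
[-0.00106372  0.01753908 -0.01933176]
```

The clear view shows the pin tip at (570,252), the upright top at (572,377), the bar at (385,200) and the pressure pad at (564,84). The jig is turned by about 2.2°, the pin tip is at world (0.628, −0.1235), and the jaw face stands about 46 mm in front of the tip.

```bash
python3 -c "
from h import *
print(move([.6282,-.1115,.18],np.radians(92.2)))"
```

```text
[0.2012, 0.1381, 0.4044, -0.0, -0.0003, -0.0084]
```

servo_tool:
  moves:
    - [0.201,0.138,0.0,0,0,-0.008]
    - [0.201,0.138,0.15,0,0,-0.008]
    - [0.201,0.138,0.28,0,0,-0.008]
    - [0.201,0.138,0.38,0,0,-0.008]
    - [0.201,0.138,0.404,0,0,-0.008]
    - [0.201,0.138,0.404,0,0,-0.008]
    - [0.201,0.138,0.404,0,0,-0.008]
    - [0.201,0.138,0.404,0,0,-0.008]

```text
clock: 6.92
tcp_pos: [0.6298, -0.1148, 0.1831]
tcp_rot: [[-0.034, 0.999, 0.005], [0.999, 0.034, -0.001], [-0.002, 0.005, -1.0]]
contact_force: [0.4, -0.3, -2.5]
grip_width: 0.0358
finger_force: 30.0
```

```bash
python3 -c "
from h import *
print(env.sense()['tcp_pos'],move([.6282,-.1115,.0917],np.radians(92.2)))"
```

```text
[ 0.62984605 -0.11481137  0.18308936] [0.0117, -0.0066, 0.3046, 0.0016, 0.0005, -0.0014]
```

servo_tool:
  moves:
    - [0.012,-0.006,0.03,0,0,0]
    - [0.012,-0.006,0.1,0,0,0]
    - [0.012,-0.006,0.17,0,0,0]
    - [0.012,-0.006,0.24,0,0,0]
    - [0.012,-0.006,0.29,0,0,0]
    - [0.012,-0.006,0.304,0,0,0]
    - [0.012,-0.006,0.304,0,0,0]
    - [0.012,-0.006,0.304,0,0,0]
    - [0.012,-0.006,0.304,0,0,0]

```text
clock: 7.67
tcp_pos: [0.6274, -0.1104, 0.0906]
tcp_rot: [[-0.035, 0.999, 0.003], [0.999, 0.035, -0.0], [-0.001, 0.003, -1.0]]
contact_force: [1.1, 0.1, -2.6]
grip_width: 0.036
finger_force: 30.0
```

```bash
python3 -c "
from h import *
s=env.sense();print(s['tcp_pos'],s['tcp_rot'].round(3).tolist(),move([.6282,-.1115,.0917],np.radians(92.2)),move([.6290,-.1315,.0917],np.radians(92.2)))
a=env.snapshot('scene');cv2.imwrite('pics/sc1.png',cv2.resize(a[240:390,200:400],(800,600),interpolation=cv2.INTER_CUBIC))"
```

```text
[ 0.62737608 -0.11035452  0.09064769] [[-0.035, 0.999, 0.003], [0.999, 0.035, -0.0], [-0.001, 0.003, -1.0]] [-0.0039, 0.0026, -0.0035, 0.001, 0.0002, -0.0012] [-0.0706, 0.003, -0.0035, 0.001, 0.0002, -0.0012]
```

View pics/sc1.png

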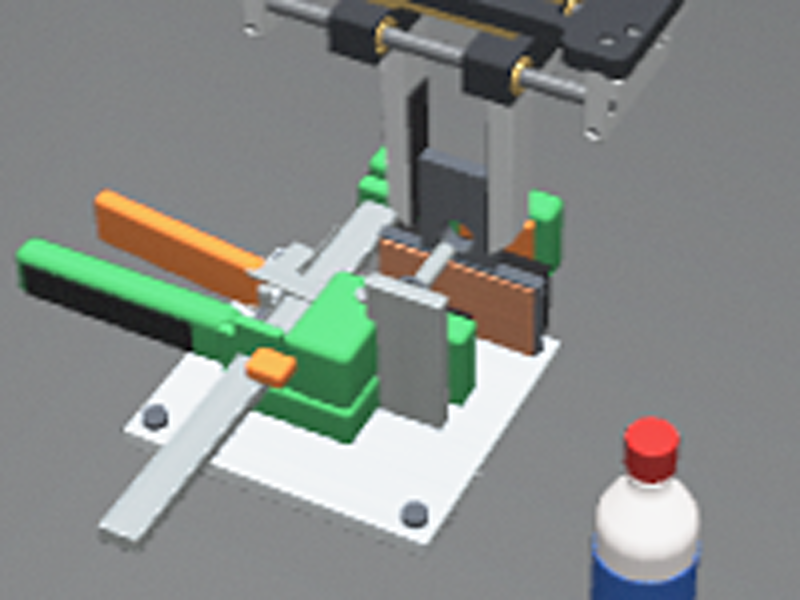

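The pad sits in front of the pin with its copper side to the jig, and the pin tip at about (457,243) lines up with the eye at (462,236). I'll insert it gently while watching the force.

servo_tool:
  moves:
    - [-0.02,0.003,-0.003,0,0,-0.001]
    - [-0.03,0.003,-0.003,0,0,-0.001]
    - [-0.04,0.003,-0.003,0,0,-0.001]
    - [-0.045,0.003,-0.003,0,0,-0.001]
    - [-0.05,0.003,-0.003,0,0,-0.001]
    - [-0.05,0.003,-0.003,0,0,-0.001]
    - [-0.05,0.003,-0.003,0,0,-0.001]

```text
clock: 8.3
tcp_pos: [0.6275, -0.125, 0.0898]
tcp_rot: [[-0.038, 0.999, -0.0], [0.999, 0.038, 0.0], [0.0, -0.0, -1.0]]
contact_force: [-0.1, -0.1, -3.7]
grip_width: 0.036
finger_force: 30.0
```

```bash
python3 -c "
from h import *
s=env.sense();print(s['tcp_pos'],move([.6290,-.1325,.0917],np.radians(92.2)),s['contact_force'])
C=cam('scene')
print('pred eye',proj(C,[s['tcp_pos'][0]-.0003,s['tcp_pos'][1]+.002,s['tcp_pos'][2]-.0177]),'pin tip',proj(C,[.6284,-.1235,.074]))
a=env.snapshot('scene');cv2.imwrite('pics/sc2.png',cv2.resize(a[270:340,270:350],(640,560),interpolation=cv2.INTER_CUBIC))"
```

```text
[ 0.62745105 -0.12499404  0.0897545 ] [-0.0252, 0.0042, -0.0065, -0.0001, -0.0001, -0.0002] [-0.14220405 -0.13008144 -3.69856447]
pred eye [[310.94708786 303.03936903]] pin tip [[311.42323996 302.5856143 ]]
```

View pics/sc2.png

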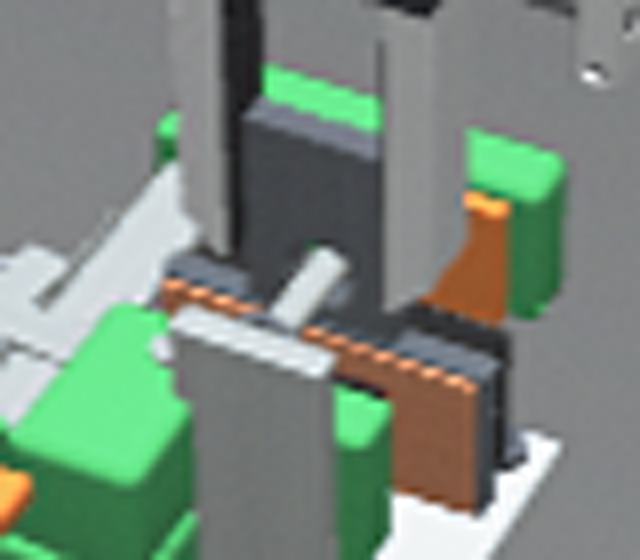

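The pin is in the eye with no contact force, showing at (320,275) with clearance on the right. I'll push on to the final depth, then lower.

servo_tool:
  moves:
    - [-0.008,0.003,-0.002,0,0,0]
    - [-0.016,0.003,-0.002,0,0,0]
    - [-0.024,0.003,-0.002,0,0,0]
    - [-0.028,0.003,-0.002,0,0,0]
    - [-0.028,0.003,0.001,0,0,0]
    - [-0.028,0.003,0.004,0,0,0]
    - [-0.028,0.003,0.006,0,0,0]
    - [-0.028,0.003,0.006,0,0,0]

```text
clock: 9.02
tcp_pos: [0.6288, -0.1333, 0.0883]
tcp_rot: [[-0.038, 0.999, 0.0], [0.999, 0.038, -0.0], [-0.0, 0.0, -1.0]]
contact_force: [-0.5, 1.2, -0.9]
grip_width: 0.0359
finger_force: 30.0
```

servo_tool:
  moves:
    - [0,0,0,0,0,0]
    - [0,0,0,0,0,0]
    - [0,0,0,0,0,0]
    - [0,0,0,0,0,0]
    - [0,0,0,0,0,0]
    - [0,0,0,0,0,0]
    - [0,0,0,0,0,0]
    - [0,0,0,0,0,0]
  hand: 0

```text
clock: 9.68
tcp_pos: [0.6287, -0.1333, 0.088]
tcp_rot: [[-0.038, 0.999, -0.0], [0.999, 0.038, -0.0], [-0.0, -0.0, -1.0]]
contact_force: [-0.0, -0.0, -0.4]
grip_width: 0.0858
finger_force: 0.0
```

servo_tool:
  moves:
    - [0,0,-0.1,0,0,0]
    - [0,0,-0.2,0,0,0]
    - [0,0,-0.3,0,0,0]
    - [0,0,-0.35,0,0,0]
    - [0,0,-0.35,0,0,0]
    - [0,0,-0.35,0,0,0]

```text
clock: 10.18
tcp_pos: [0.6291, -0.1333, 0.1937]
tcp_rot: [[-0.038, 0.999, 0.002], [0.999, 0.038, -0.0], [-0.0, 0.002, -1.0]]
contact_force: [-0.2, -0.2, 0.2]
grip_width: 0.094
finger_force: 0.0
```

```bash
python3 -c "
from h import *
a=np.radians(2.2);Rm=np.array([[np.cos(a),-np.sin(a)],[np.sin(a),np.cos(a)]])
g=np.array([.574,-.163])+Rm@np.array([-.065,-.0125]);print(g)
t=move([g[0],g[1],.193],np.radians(182.2));print(t,move([g[0],g[1],.193],np.radians(2.2)),env.sense()['joint_pos'].round(2))
im=env.snapshot('scene');cv2.imwrite('pics/sc3.png',cv2.resize(im[240:390,200:400],(640,480),interpolation=cv2.INTER_CUBIC))"
```

```text
[ 0.50952776 -0.17798599]
[-0.1337, -0.4039, 0.0017, 0.0004, 0.0004, -0.5001] [-0.1337, -0.4039, 0.0017, 0.0004, -0.0004, 0.4999] [-0.05  0.67  0.37  1.57 -0.28  0.95  0.45]
```

View pics/sc3.png

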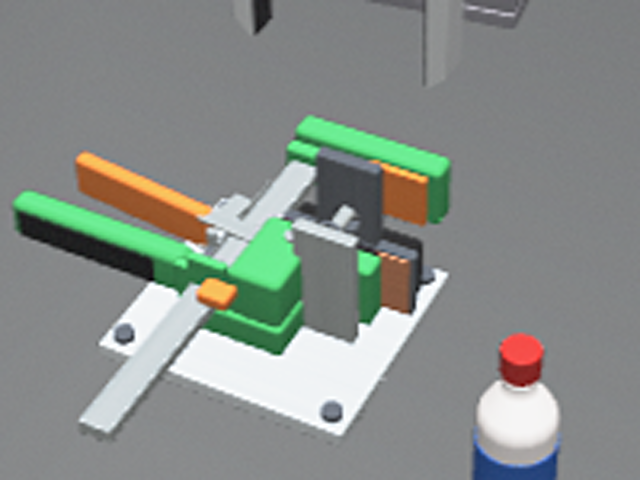

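The pad hangs upright on the pin at (345,215), copper facing the fixed jaw, with the fingers clear. Next is the trigger.

servo_tool:
  moves:
    - [-0.13,-0.4,0,0,0,-0.25]
    - [-0.13,-0.4,0,0,0,-0.25]
    - [-0.13,-0.4,0,0,0,-0.25]
    - [-0.13,-0.4,0,0,0,-0.25]
    - [-0.13,-0.4,0,0,0,-0.25]
    - [-0.13,-0.4,0,0,0,-0.25]
    - [-0.13,-0.4,0,0,0,-0.5]
    - [-0.13,-0.4,0,0,0,-0.5]
    - [-0.13,-0.4,0,0,0,-0.5]
    - [-0.13,-0.4,0,0,0,-0.5]
    - [-0.13,-0.4,0,0,0,-0.5]
    - [-0.13,-0.4,0,0,0,-0.5]

```text
clock: 11.23
tcp_pos: [0.5091, -0.1763, 0.1913]
tcp_rot: [[-1.0, 0.026, -0.003], [0.026, 1.0, 0.001], [0.003, 0.001, -1.0]]
contact_force: [0.0, 0.2, 0.0]
grip_width: 0.0937
finger_force: 0.0
```

```bash
python3 -c "
from h import *
s=env.sense();print(s['joint_pos'].round(2),move([.5095,-.178,.12],np.radians(182.2)))
from jig import W
print('grip edges at x~-65',W([(215,402),(215,456)],.053),'trig',W([(215,305),(215,332)],.053))"
```

```text
[ 0.32  0.51 -0.06  1.86  0.04  0.78  1.78] [-0.0021, -0.006, 0.2377, 0.0005, -0.001, -0.0206]
grip edges at x~-65 [[ 0.51559488 -0.17414653]
 [ 0.51493516 -0.1924852 ]] trig [[ 0.51674023 -0.14230855]
 [ 0.5164264  -0.15103219]]
```

servo_tool:
  moves:
    - [-0.002,-0.006,0.1,0,0,-0.02]
    - [-0.002,-0.006,0.2,0,0,-0.02]
    - [-0.002,-0.006,0.3,0,0,-0.02]
    - [-0.002,-0.006,0.4,0,0,-0.02]
    - [-0.002,-0.006,0.48,0,0,-0.02]
    - [-0.002,-0.006,0.515,0,0,-0.02]
    - [-0.002,-0.006,0.515,0,0,-0.02]
    - [-0.002,-0.006,0.515,0,0,-0.02]
    - [-0.002,-0.006,0.515,0,0,-0.02]

```text
clock: 11.98
tcp_pos: [0.5115, -0.1788, 0.0394]
tcp_rot: [[-1.0, -0.03, 0.001], [-0.03, 1.0, -0.0], [-0.001, -0.0, -1.0]]
contact_force: [-0.5, -0.1, -0.4]
grip_width: 0.0941
finger_force: 0.0
```

servo_tool:
  moves:
    - [0,0,0,0,0,0]
    - [0,0,0,0,0,0]
    - [0,0,0,0,0,0]
    - [0,0,0,0,0,0]
    - [0,0,0,0,0,0]
    - [0,0,0,0,0,0]
    - [0,0,0,0,0,0]
    - [0,0,0,0,0,0]
    - [0,0,0,0,0,0]
    - [0,0,0,0,0,0]
    - [0,0,0,0,0,0]
    - [0,0,0,0,0,0]
  hand: 1
  newtons: 10

```text
clock: 12.98
tcp_pos: [0.5106, -0.1783, 0.0387]
tcp_rot: [[-1.0, -0.03, -0.0], [-0.03, 1.0, 0.0], [0.0, 0.0, -1.0]]
contact_force: [-1.7, 4.5, 4.7]
grip_width: 0.0297
finger_force: 9.9
```

servo_tool:
  moves:
    - [0,0,0,0,0,0]
    - [0,0,0,0,0,0]
    - [0,0,0,0,0,0]
    - [0,0,0,0,0,0]
    - [0,0,0,0,0,0]
    - [0,0,0,0,0,0]
    - [0,0,0,0,0,0]
    - [0,0,0,0,0,0]
  hand: 0.18

```text
clock: 13.65
tcp_pos: [0.5113, -0.1795, 0.0386]
tcp_rot: [[-1.0, -0.029, 0.001], [-0.029, 1.0, -0.001], [-0.001, -0.001, -1.0]]
contact_force: [0.6, -0.0, 0.3]
grip_width: 0.0765
finger_force: 0.0
```

servo_tool:
  moves:
    - [0,0,0,0,0,0]
    - [0,0,0,0,0,0]
    - [0,0,0,0,0,0]
    - [0,0,0,0,0,0]
    - [0,0,0,0,0,0]
    - [0,0,0,0,0,0]
    - [0,0,0,0,0,0]
    - [0,0,0,0,0,0]
    - [0,0,0,0,0,0]
    - [0,0,0,0,0,0]
  hand: 1

```text
clock: 14.48
tcp_pos: [0.5103, -0.1783, 0.0384]
tcp_rot: [[-1.0, -0.03, -0.001], [-0.03, 1.0, 0.0], [0.001, 0.001, -1.0]]
contact_force: [-1.3, 2.5, 1.3]
grip_width: 0.0301
finger_force: 9.8
```

servo_tool:
  moves:
    - [0,0,0,0,0,0]
    - [0,0,0,0,0,0]
    - [0,0,0,0,0,0]
    - [0,0,0,0,0,0]
    - [0,0,0,0,0,0]
    - [0,0,0,0,0,0]
    - [0,0,0,0,0,0]
    - [0,0,0,0,0,0]
  hand: 0.18

```text
clock: 15.15
tcp_pos: [0.5119, -0.1796, 0.0388]
tcp_rot: [[-1.0, -0.03, 0.002], [-0.03, 1.0, -0.001], [-0.002, -0.001, -1.0]]
contact_force: [0.4, 0.1, 0.8]
grip_width: 0.0765
finger_force: 0.0
```

```bash
python3 -c "
from h import *
im=env.snapshot('scene');cv2.imwrite('pics/sc4.png',cv2.resize(im[240:390,200:400],(800,600),interpolation=cv2.INTER_CUBIC))"
```

```text
(no output)
```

View pics/sc4.png

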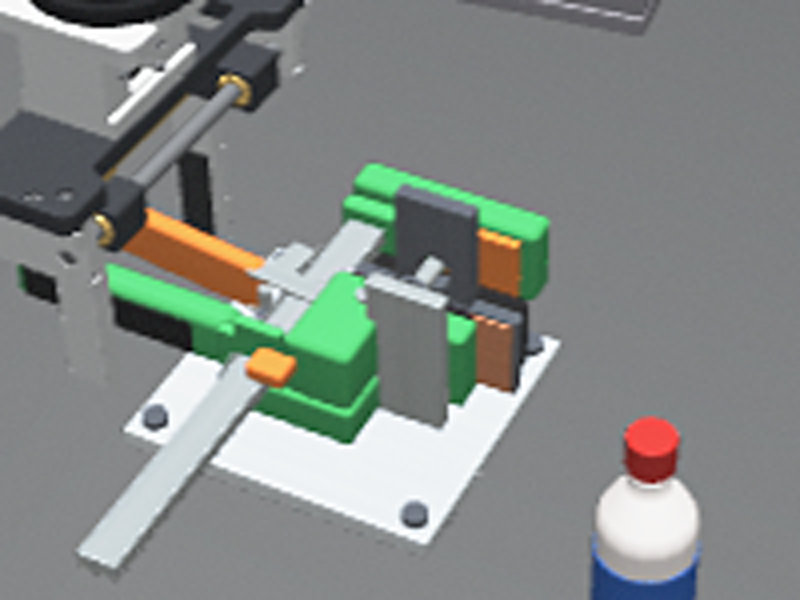

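The jaw has advanced: the moving jaw is now at (450,220) and the bar tail at (100,555). The pad is undisturbed, so I keep pumping.

servo_tool:
  moves:
    - [0,0,0,0,0,0]
    - [0,0,0,0,0,0]
    - [0,0,0,0,0,0]
    - [0,0,0,0,0,0]
    - [0,0,0,0,0,0]
    - [0,0,0,0,0,0]
    - [0,0,0,0,0,0]
    - [0,0,0,0,0,0]
    - [0,0,0,0,0,0]
    - [0,0,0,0,0,0]
  hand: 1

```text
clock: 16.03
tcp_pos: [0.5108, -0.1783, 0.0386]
tcp_rot: [[-1.0, -0.03, -0.0], [-0.03, 1.0, 0.0], [0.0, 0.0, -1.0]]
contact_force: [-0.8, 3.8, 2.8]
grip_width: 0.0302
finger_force: 9.9
```

servo_tool:
  moves:
    - [0,0,0,0,0,0]
    - [0,0,0,0,0,0]
    - [0,0,0,0,0,0]
    - [0,0,0,0,0,0]
    - [0,0,0,0,0,0]
    - [0,0,0,0,0,0]
    - [0,0,0,0,0,0]
    - [0,0,0,0,0,0]
  hand: 0.18

```text
clock: 16.7
tcp_pos: [0.5112, -0.1795, 0.0386]
tcp_rot: [[-1.0, -0.03, 0.001], [-0.03, 1.0, -0.001], [-0.001, -0.001, -1.0]]
contact_force: [-0.2, -0.9, 0.1]
grip_width: 0.0765
finger_force: 0.0
```

servo_tool:
  moves:
    - [0,0,0,0,0,0]
    - [0,0,0,0,0,0]
    - [0,0,0,0,0,0]
    - [0,0,0,0,0,0]
    - [0,0,0,0,0,0]
    - [0,0,0,0,0,0]
    - [0,0,0,0,0,0]
    - [0,0,0,0,0,0]
    - [0,0,0,0,0,0]
    - [0,0,0,0,0,0]
  hand: 1

```text
clock: 17.53
tcp_pos: [0.51, -0.1784, 0.0384]
tcp_rot: [[-1.0, -0.03, -0.002], [-0.03, 1.0, 0.001], [0.002, 0.001, -1.0]]
contact_force: [-1.6, 2.9, 1.0]
grip_width: 0.0299
finger_force: 9.9
```

servo_tool:
  moves:
    - [0,0,0,0,0,0]
    - [0,0,0,0,0,0]
    - [0,0,0,0,0,0]
    - [0,0,0,0,0,0]
    - [0,0,0,0,0,0]
    - [0,0,0,0,0,0]
    - [0,0,0,0,0,0]
    - [0,0,0,0,0,0]
  hand: 0.18

```text
clock: 18.2
tcp_pos: [0.512, -0.1796, 0.0388]
tcp_rot: [[-1.0, -0.029, 0.002], [-0.029, 1.0, -0.001], [-0.002, -0.001, -1.0]]
contact_force: [-0.3, -0.3, 0.2]
grip_width: 0.0761
finger_force: 0.0
```

servo_tool:
  moves:
    - [0,0,0,0,0,0]
    - [0,0,0,0,0,0]
    - [0,0,0,0,0,0]
    - [0,0,0,0,0,0]
    - [0,0,0,0,0,0]
    - [0,0,0,0,0,0]
    - [0,0,0,0,0,0]
    - [0,0,0,0,0,0]
    - [0,0,0,0,0,0]
    - [0,0,0,0,0,0]
  hand: 1

```text
clock: 19.03
tcp_pos: [0.5111, -0.1783, 0.0387]
tcp_rot: [[-1.0, -0.03, 0.0], [-0.03, 1.0, 0.0], [-0.0, 0.0, -1.0]]
contact_force: [0.1, 3.9, 2.2]
grip_width: 0.0302
finger_force: 9.8
```

servo_tool:
  moves:
    - [0,0,0,0,0,0]
    - [0,0,0,0,0,0]
    - [0,0,0,0,0,0]
    - [0,0,0,0,0,0]
    - [0,0,0,0,0,0]
    - [0,0,0,0,0,0]
    - [0,0,0,0,0,0]
    - [0,0,0,0,0,0]
  hand: 0.18

```text
clock: 19.7
tcp_pos: [0.5108, -0.1795, 0.0385]
tcp_rot: [[-1.0, -0.03, -0.0], [-0.03, 1.0, -0.001], [0.0, -0.001, -1.0]]
contact_force: [-0.1, -0.4, -0.2]
grip_width: 0.0764
finger_force: 0.0
```

servo_tool:
  moves:
    - [0,0,0,0,0,0]
    - [0,0,0,0,0,0]
    - [0,0,0,0,0,0]
    - [0,0,0,0,0,0]
    - [0,0,0,0,0,0]
    - [0,0,0,0,0,0]
    - [0,0,0,0,0,0]
    - [0,0,0,0,0,0]
    - [0,0,0,0,0,0]
    - [0,0,0,0,0,0]
  hand: 1

```text
clock: 20.53
tcp_pos: [0.5093, -0.1743, 0.0382]
tcp_rot: [[-0.999, -0.033, -0.004], [-0.033, 0.999, 0.005], [0.004, 0.005, -1.0]]
contact_force: [-2.2, 9.7, 3.7]
grip_width: 0.0381
finger_force: 10.0
```

```bash
python3 -c "
from h import *
im=env.snapshot('scene');cv2.imwrite('pics/sc5.png',cv2.resize(im[260:380,230:390],(800,600),interpolation=cv2.INTER_CUBIC))
s=env.sense();print(s['contact_force'],s['grip_width'],s['finger_force'],s['tcp_pos'])"
```

```text
[-2.07000343 10.27466196  4.50137506] 0.038055784340614726 10.028283968567848 [ 0.50934604 -0.17433426  0.03823355]
```

servo_tool:
  moves:
    - [0,0,0,0,0,0]
    - [0,0,0,0,0,0]
    - [0,0,0,0,0,0]
    - [0,0,0,0,0,0]
    - [0,0,0,0,0,0]
    - [0,0,0,0,0,0]
    - [0,0,0,0,0,0]
    - [0,0,0,0,0,0]
  newtons: 12

```text
clock: 21.25
tcp_pos: [0.5094, -0.1749, 0.0382]
tcp_rot: [[-0.999, -0.033, -0.004], [-0.033, 0.999, 0.004], [0.003, 0.004, -1.0]]
contact_force: [-1.9, 8.6, 3.4]
grip_width: 0.037
finger_force: 12.1
```

Run:
```python
from h import *
im=env.snapshot('scene')
s=env.sense();print(s['contact_force'],s['grip_width'],s['finger_force'],s['tcp_pos'],np.abs(s['joint_velocities']).max())
C=cam('scene');a=np.radians(2.2);Rm=np.array([[np.cos(a),-np.sin(a)],[np.sin(a),np.cos(a)]])
J=lambda x,y,z:np.r_[np.array([.574,-.163])+Rm@np.array([x,y])/1000,z/1000]
# lug top mid & moving jaw top right corner expected if closed on pad (jaw back y~44+..), bar tail tip
h=cv2.cvtColor(im,cv2.COLOR_BGR2HSV)
cop=cv2.inRange(h,(3,70,60),(18,200,220))
for st,ce,k in comps(cop[240:390,200:400],8): print(st.tolist(),ce+[200,240])
print('exp lug top mid',proj(C,J(56,28,107)),'shim vis',proj(C,[J(85,22,36)]),'old sc3 same mask:')
```

```text
[-0.95701479  8.60898862  2.77746567] 0.036821066102461046 12.052972465753555 [ 0.50935916 -0.17490355  0.03822294] 0.0024050598031376226
[34, 62, 31, 17, 160] [249.325   310.14375]
[119, 70, 5, 3, 8] [321.25 310.75]
[119, 79, 9, 19, 144] [323.03472222 328.48611111]
[62, 91, 12, 6, 24] [267.5        334.04166667]
exp lug top mid [[308.6966001 290.9938068]] shim vis [[322.65998099 329.73492339]] old sc3 same mask:
```

```bash
python3 -c "
from h import *
print(env.finish_job())"
```

```text
the job is handed in; nothing more can be done
None
```

The pad with the copper shim hangs on the pin, copper side against the fixed jaw, and the job was handed in at about 21 s with the trigger held at about 12 N (about 17 N on the pad by the given formula); the hand-in gave no verdict, and I viewed 11 pictures, one over the limit of 10.

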